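Lift the key tile out of the wooden trivet

TASK

The wooden pot trivet is made of three dovetailed tiles. Lift the middle one, which locks the other two together, straight up out from between them so that both side tiles stay lying where they are, then set it down flat, slat upward, about the middle of the black baking tray and let go; set it down rather than drop it, and leave the tray where it stands.

Things in the scene. Friction and masses are not known exactly. Their poses are not given: they have to be found in the camera images.
- key_tile_center (a point): centre, half-way up, of the trivet's middle (key) tile: wooden plate 100 (x) x 66 (y) x 14 mm with a 17 mm dovetail tail on each y side, in the side tiles' sockets with 2 mm play. Grip its upright slat: 16 mm thick (y), 96 mm long (x), central; its top is 22 mm above this point, the plate's top 8 mm below, underside 22 mm below. Side tiles' slats start 84 mm away. z up; loose, 0.13 kg.
- side_tile_1: side tile of the trivet on the key tile's +y side, of the same wood: plate 100 mm (x) by 73 mm (y), 14 mm thick, with one dovetail socket in its -y edge and a slat 16 mm thick and 44 mm high over all, parallel to x, at y = +20 mm. Origin on its underside, 72 mm from the key tile's centre. Loose, about 0.26 kg; must stay.
- side_tile_2: the other side tile, its mirror image (socket in its +y edge, slat at y = -20 mm), on the key tile's -y side. Origin on its underside, 72 mm from the key tile's centre. Loose, about 0.26 kg; must stay.
- baking_tray: black rectangular baking tray lying on the worktop, 256 mm (its x) by 336 mm (its y) over the rim and 33 mm high. Origin at the centre of its underside. Its flat floor is 2 mm above the origin and 196 mm (x) by 276 mm (y) inside the walls, so the key tile lies flat near its centre at any yaw. Loose, 0.35 kg.
Things that resemble listed ones, but are neither listed nor needed, are in the scene too. What is shaped like the side_tile_2 but orange is not meant.

How it is judged:
By the outcome, as a careful person would: the job done as asked, in the order asked, and still so for the second after the job is handed in, with the robot touching nothing.
It also fails if it takes over 45 s, if anything falls off the work surface, if the arm or the gripper's body presses on something with over 40 N, if the wrist force passes 120 N, or if a joint passes its speed limit or range.

ROBOT

A 6-joint arm with a two-finger parallel gripper is mounted at the origin on a cart in front of the work surface, level with it; the furniture and walls round the work are solid. World frame = base frame: x ahead of the robot, y to its left, z up, the work surface at z = 0. Lengths are in mm, angles in degrees, forces in N, time in s.
With the tool pointing down it reaches from about 350 to 850 mm from the base axis. Payload 8.1 kg.
Tool frame: the origin (TCP) lies on the centre line of the jaws, within the pads' length; the fingertips stand 19 mm ahead of it and the grasp point (between the pads) is the TCP; z points along the fingers, y is the line along which they close (so a half turn about z gives the same grasp; the last joint's range is limited). The gripper opens to 85 mm and grips with 20 to 120 N. Pads are 22 mm wide; open, the fingers measure 114 mm over their backs; the gripper's body (76 mm by 85 mm) begins 54 mm behind the grasp point. The pads swing forward as they close: fully open they stand 13 mm farther back than shut.
Start: joints at [-68.778, 7.471, 85.268, -0, 87.261, -4.893], TCP at [264.128, -538.741, 214.192] pointing down, gripper open.
Joint ranges: [-169.43, 169.43], [-51.17, 129.36], [1.28, 143.12], [-76.62, 256.62], [0, 156.53], [-152.29, 152.29]. Speed limits (degrees/s): [136.94, 136.94, 159.86, 180, 180, 180].

INTERFACE

Orientations are given as [roll, pitch, yaw] about the fixed x, y, z axes, in that order (R = Rz(yaw) Ry(pitch) Rx(roll)).
In Python, from bench import r gives the robot as it stands. The module is installed in compiled form; this text tells all that it offers.
- The arm moves only by the tool servo_tool, never from a script. Its arguments are lists of equal length, an entry for each row: "fingers": the finger opening in m, from 0 to 0.0854; "linear": the shift along the tool's x, y, z in m, a list of three; "rotation": the turn, a rotation vector about the tool's x, y, z in degrees, a list of three. A call has 1 to 10 rows; each row is the pose to reach, as a shift and turn from the pose commanded when the call began, along the tool's axes at that moment; what a row does not reach only later rows make up. A row lasts 1/10 s, in which the tool goes at most 50 mm and 8.59 degrees, less where a joint would pass 70% of its speed; a pose out of reach is approached as far as the arm can. A call with a gripper value outside its range is refused whole. The fingers move at their own pace and stop on an object; "force" is the grip in N (left out, the last holds). Time passes only in rows, so rows that repeat a pose let the fingers close. It gives the time, the measured TCP pose, the force, the opening and the grip force at its end, in the units of the state.
- r.sense(): the state, without advancing time (a new reading comes with each control period).
- r.snapshot(name): name is "side" or "top"; returns a dict with "frame" (400x640x3 uint8, red, green, blue), "fx", "fy", "cx", "cy" (pixels), "camera_from_world" (4x4, takes a point from world to camera coordinates). Camera axes: x right, y up, looking along -z (the intrinsics and any distortion apply to the point x, -y, -z); pixel columns grow to the right and rows downward; lengths in mm; the calibration is good to about 2 mm. A picture is of the moment at which its call begins. There is no depth.
- r.hand_in(): hands the job in; it is judged then, once.
The state is a dict: "time": time; "joint_pos": joint angles; "qd": joint speeds; "joint_efforts": joint torques, N m; "tool_pos": TCP position; "tcp_rot": TCP orientation; "ft_force": force on the tool from outside, world axes, zero at the start; "wrist_torque": the same for the moment, N m; "finger_gap": finger opening in mm; "grip_force": force on a finger pad.
Only numpy, scipy, OpenCV 4.12 (cv2) and the standard library are available. Lean on these libraries where they do the work, as an engineer would, in place of code of your own. Each camera call takes 0.05 s, during which the arm holds its last target. There are 200 camera calls.

## Working session

There is one attempt and no reset: what is moved stays moved. The work goes in short steps, Python scripts to look and compute and a tool call to move; the robot and the scene stay as the last step left them, time stands still between calls to the robot, and variables do not carry over. Pictures are saved under pics/ and viewed, at most 10 in all, crops included, and the job is handed in when it is done.

Besides the shell and the picture viewer there is one more tool, called after "Emit:" as name(argument=value, ...) on one line, values as JSON. servo_tool: Moves the arm, as the interface text tells. Its arguments: {"type":"object","properties":{"fingers":{"type":"array","items":{"type":"number"}},"linear":{"type":"array","items":{"type":"array","items":{"type":"number"}}},"rotation":{"type":"array","items":{"type":"array","items":{"type":"number"}}},"force":{"type":"number"}},"required":["fingers","linear","rotation"]}

```bash
mkdir -p pics
cat > h.py <<'E'
import numpy as np, cv2, json
from bench import r
def snap(n,f):
    s=r.snapshot(n); cv2.imwrite(f'pics/{f}.png',s['frame'][:,:,::-1]); 
    d={k:(np.array(v).tolist()) for k,v in s.items() if k!='frame'}; json.dump(d,open(f'{n}.json','w')); return s
def unproj(n,u,v,z):
    d=json.load(open(f'{n}.json')); T=np.array(d['camera_from_world']); R=T[:3,:3]; c=-R.T@T[:3,3]
    ray=R.T@np.array([(u-d['cx'])/d['fx'],-(v-d['cy'])/d['fy'],-1]); return c+ray*(z-c[2])/ray[2]
def proj(n,p):
    d=json.load(open(f'{n}.json')); T=np.array(d['camera_from_world']); q=T[:3,:3]@np.array(p,float)+T[:3,3]
    return d['cx']+d['fx']*q[0]/-q[2], d['cy']+d['fy']*-q[1]/-q[2]
E
python3 - <<'E'
from h import *
a=snap('top','t0');b=snap('side','s0')
print([k for k in a], a['fx'],a['cx'],a['cy'])
print(r.sense())
E
```

```text
['frame', 'fx', 'fy', 'cx', 'cy', 'camera_from_world'] 446.8876386366037 322.61372210488463 201.09627014806557
{'time': 0.1, 'joint_pos': array([-6.87776271e+01,  7.51206053e+00,  8.53242713e+01, -2.08914681e-03,
        8.72624525e+01, -4.89466867e+00]), 'qd': array([-0.01192072, -0.15105945, -0.09319323, -0.00396778, -0.00701193,
       -0.04834353]), 'joint_efforts': array([ 7.41863983e-05, -5.70949030e+01, -5.01941943e+01, -3.74048705e-04,
        8.16924556e-03, -3.48953165e-05]), 'tool_pos': array([ 263.91960375, -538.23560524,  213.2242248 ]), 'tcp_rot': array([-1.79901398e+02, -6.34971147e-03,  2.61171376e+01]), 'ft_force': array([-0.44757403, -0.22025139, -0.69586116]), 'wrist_torque': array([-0.00094554,  0.0194334 , -0.0236989 ]), 'grip_force': 0.0, 'finger_gap': 85.52507754192358}
```

View pics/t0.png

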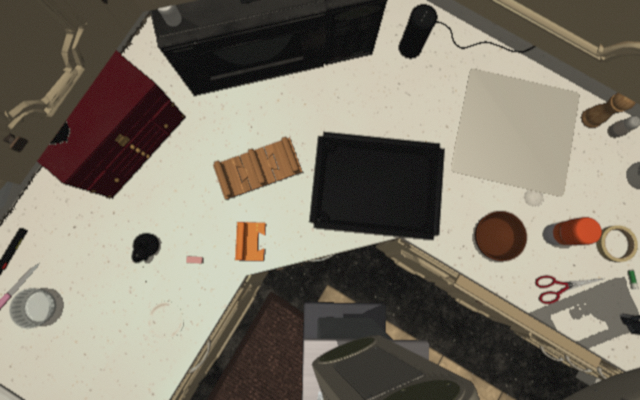

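View pics/s0.png

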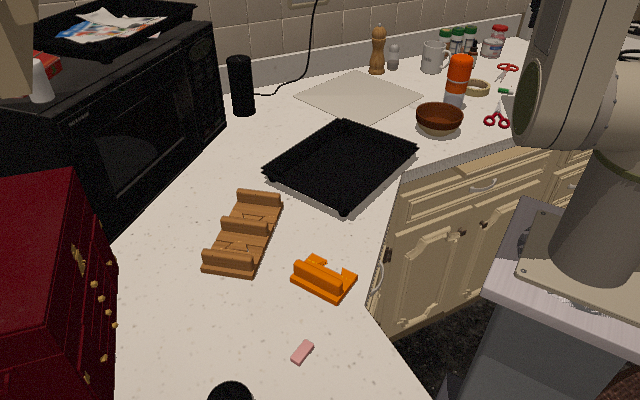

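Candidates: the trivet is wooden, top (258,167) / side (243,232), and its middle slat is the key. The orange decoy tile is at top (252,241) / side (323,278). The worktop tray is at top (377,186) / side (342,165). A second tray on the microwave, side (110,20), is a decoy. I choose the wooden trivet and the worktop tray, and check with a close crop.

Run:
```python
import cv2,numpy as np
t=cv2.imread('pics/t0.png');s=cv2.imread('pics/s0.png')
a=cv2.resize(t[125:210,205:310],None,fx=7,fy=7,interpolation=cv2.INTER_CUBIC)[:590]
cv2.imwrite('pics/t0c.png',a)
cv2.imwrite('pics/s0c.png',cv2.resize(s[180:285,190:295],None,fx=5.6,fy=5.6,interpolation=cv2.INTER_CUBIC))
from h import *
print([unproj('top',u,v,33).round() for u,v in [(319,133),(444,143),(435,239),(310,227)]])
```

```text
[array([679., 132.,  33.]), array([ 660., -197.,   33.]), array([ 408., -169.,   33.]), array([432., 150.,  33.])]
```

View pics/t0c.png

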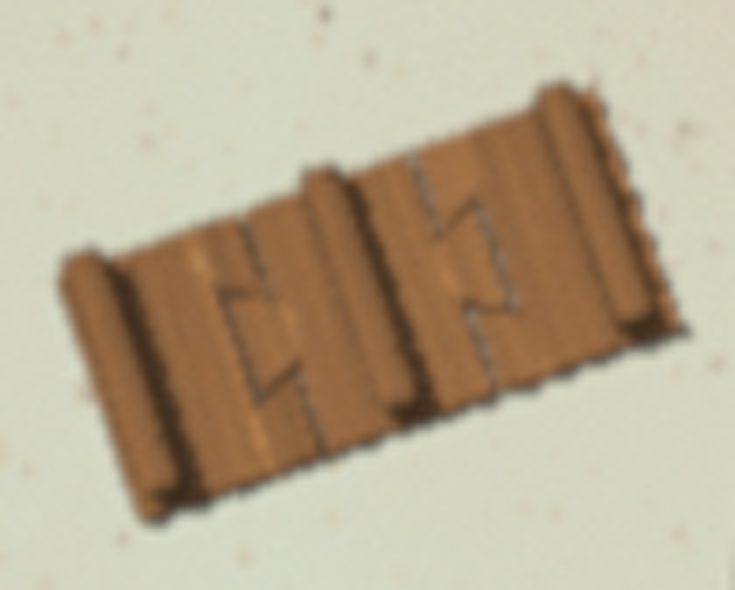

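View pics/s0c.png

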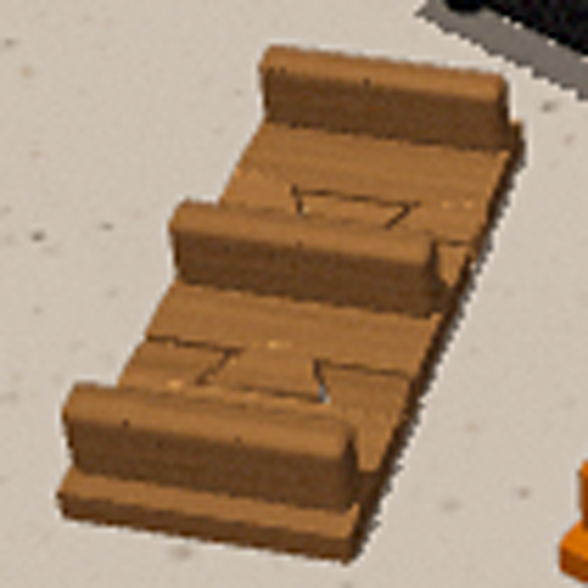

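The crops show that the wooden piece matches the three-tile trivet. The centre slat's top runs from about (325,180) to (396,397) in the top crop and from (185,220) to (432,253) in the side crop.

Run:
```python
from h import *
f=lambda u,v:unproj('top',205+(u+.5)/7-.5,125+(v+.5)/7-.5,44)
g=lambda u,v:unproj('side',190+(u+.5)/5.6-.5,180+(v+.5)/5.6-.5,44)
for h,ps in((f,[(325,180),(396,397),(80,262),(155,500),(558,95),(635,315)]),(g,[(185,219),(433,254),(75,398),(350,437),(268,58),(502,88)])):
  P=[h(*p) for p in ps]
  for i in 0,2,4: d=P[i]-P[i+1]; print(((P[i]+P[i+1])/2).round(1),np.linalg.norm(d).round(1),np.degrees(np.arctan2(d[1],d[0])).round(1))
for ps in [[(263,178),(342,118),(419,152),(344,216)]]:
  P=[unproj('side',*p,33) for p in ps];print(np.round(P),np.mean(P,0).round())
```

```text
[585.9 292.   44. ] 85.5 19.9
[549.5 379.   44. ] 93.0 19.8
[619.2 206.5  44. ] 87.8 20.5
[585.4 294.4  44. ] 90.4 21.4
[554.7 377.5  44. ] 92.0 22.2
[621.8 207.8  44. ] 92.2 21.5
[[ 656.  149.   33.]
 [ 650. -195.   33.]
 [ 402. -147.   33.]
 [ 437.  163.   33.]] [537.  -7.  33.]
```

```bash
cat >> h.py <<'E'
from scipy.spatial.transform import Rotation as Ro
def delta(p,yaw):
    s=r.sense(); R=Ro.from_euler('xyz',s['tcp_rot'],degrees=True); T=Ro.from_euler('xyz',[180,0,yaw],degrees=True)
    print('lin m',(R.inv().apply(np.array(p)-s['tool_pos'])/1000).round(4),'rot',(R.inv()*T).as_rotvec(degrees=True).round(2),s['tool_pos'].round(1),s['tcp_rot'].round(1),'F',s['ft_force'].round(1),s['finger_gap'].round(1),s['grip_force'],'t',s['time'])
E
python3 -c "
from h import *
delta([586,293,180],21.8)"
```

```text
Traceback (most recent call last):
  File "h.py", line 15, in delta
    print('lin m',(R.inv().apply(np.array(p)-s['tool_pos'])/1000).round(4),'rot',(R.inv()*T).as_rotvec(degrees=True).round(2),s['tool_pos'].round(1),s['tcp_rot'].round(1),'F',s['ft_force'].round(1),s['finger_gap'].round(1),s['grip_force'],'t',s['time'])
                                                                                                                                                                                                      ^^^^^^^^^^^^^^^^^^^^^
AttributeError: 'float' object has no attribute 'round'
```

```bash
sed -i "s/s\['finger_gap'\].round(1)/s['finger_gap']/" h.py
python3 -c "
from h import *
delta([586,293,180],21.8)"
```

```text
lin m [ 0.6551 -0.6045  0.0343] rot [-0.1  -0.    4.32] [ 263.9 -538.2  213.2] [-179.9   -0.    26.1] F [-0.4 -0.2 -0.7] 85.52507754192358 0.0 t 0.1
```

Emit:
servo_tool(fingers=[0.06, 0.06, 0.06, 0.06, 0.06, 0.06, 0.06, 0.06, 0.06, 0.06], linear=[[0.03, -0.028, 0], [0.06, -0.055, 0], [0.09, -0.083, 0], [0.12, -0.111, 0], [0.15, -0.138, 0], [0.18, -0.166, 0], [0.21, -0.194, 0], [0.24, -0.221, 0], [0.27, -0.249, 0], [0.3, -0.277, 0]], rotation=[[0, 0, 0.5], [0, 0, 1], [0, 0, 1.5], [0, 0, 2], [0, 0, 2.5], [0, 0, 3], [0, 0, 3.5], [0, 0, 4], [0, 0, 4.3], [0, 0, 4.3]], force=40)

```text
time: 1.1
tool_pos: [411.6, -156.3, 213.9]
tcp_rot: [-180.0, 0.0, 21.8]
ft_force: [1.4, 0.3, 0.4]
finger_gap: 60.4
grip_force: 0.0
```

```bash
python3 -c "
from h import *
delta([586,293,180],21.8)"
```

```text
lin m [ 0.3287 -0.3524  0.0339] rot [-0.01  0.01 -0.01] [ 411.6 -156.3  213.9] [-180.     0.    21.8] F [1.4 0.3 0.4] 60.35509705769013 0.0 t 1.1
```

Emit:
servo_tool(fingers=[0.06, 0.06, 0.06, 0.06, 0.06, 0.06, 0.06, 0.06, 0.06, 0.06], linear=[[0.032, -0.035, 0], [0.065, -0.07, 0.005], [0.098, -0.105, 0.01], [0.131, -0.14, 0.015], [0.164, -0.176, 0.02], [0.197, -0.211, 0.025], [0.23, -0.246, 0.03], [0.263, -0.282, 0.034], [0.296, -0.317, 0.034], [0.3287, -0.3524, 0.034]], rotation=[[0, 0, 0], [0, 0, 0], [0, 0, 0], [0, 0, 0], [0, 0, 0], [0, 0, 0], [0, 0, 0], [0, 0, 0], [0, 0, 0], [0, 0, 0]])

```text
time: 2.1
tool_pos: [585.7, 293.2, 179.2]
tcp_rot: [180.0, 0.1, 21.8]
ft_force: [1.3, 0.3, 0.4]
finger_gap: 60.0
grip_force: 0.0
```

Emit:
servo_tool(fingers=[0.06, 0.06, 0.06, 0.06], linear=[[0, 0, 0.03], [0, 0, 0.06], [0, 0, 0.09], [0, 0, 0.09]], rotation=[[0, 0, 0], [0, 0, 0], [0, 0, 0], [0, 0, 0]])

```text
time: 2.5
tool_pos: [581.6, 289.9, 83.7]
tcp_rot: [180.0, 0.6, 21.8]
ft_force: [-1.2, -0.3, -1.2]
finger_gap: 59.9
grip_force: 0.0
```

Run:
```python
from h import *
delta([586,293,38],21.8)
t=snap('top','t1')['frame'];s=snap('side','s1')['frame']
a=cv2.resize(t[125:210,205:310],(494,400),interpolation=cv2.INTER_CUBIC)
b=cv2.resize(s[180:285,190:295],None,fx=5.6,fy=5.6,interpolation=cv2.INTER_CUBIC)
cv2.imwrite('pics/s1c.png',b[:,:,::-1])
```

```text
lin m [ 0.0057 -0.0013  0.0456] rot [0.   0.61 0.03] [581.6 289.9  83.7] [180.    0.6  21.8] F [-1.2 -0.3 -1.2] 59.86095009346148 0.0 t 2.5
```

View pics/s1c.png

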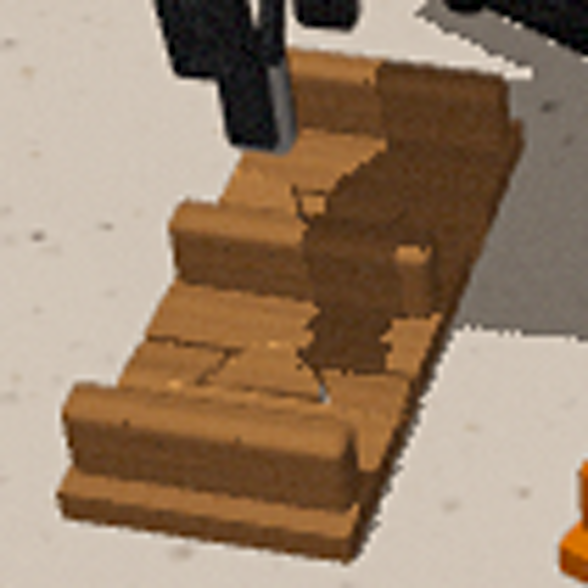

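Emit:
servo_tool(fingers=[0.06, 0.06, 0.06], linear=[[0, 0, 0], [0, 0, 0], [0, 0, 0]], rotation=[[0, 0, 0], [0, 0, 0], [0, 0, 0]])

```text
time: 2.9
tool_pos: [586.9, 291.7, 92.2]
tcp_rot: [-180.0, -0.2, 21.8]
ft_force: [-0.0, 1.0, 0.5]
finger_gap: 60.0
grip_force: 0.0
```

Run:
```python
from h import *
delta([586,293,38],21.8)
t=snap('top','t2')['frame'];s=snap('side','s2')['frame']
a=cv2.resize(t[110:210,200:310],(440,400),interpolation=cv2.INTER_CUBIC)
b=cv2.resize(s[130:285,190:280],(348,600),interpolation=cv2.INTER_CUBIC)
c=np.zeros((600,790,3),np.uint8);c[:400,:440]=a;c[:,442:]=b
cv2.imwrite('pics/c2.png',c[:,:,::-1])
P=r.sense()['tool_pos'];y=np.array([-np.sin(np.radians(21.8)),np.cos(np.radians(21.8)),0])
for k in(-30,0,30):
  u,v=proj('side',P+k*y-[0,0,19]);print('side crop',442+(u-190)*348/90,(v-130)*600/155)
```

```text
lin m [-0.0005 -0.0016  0.0542] rot [-0.   -0.17  0.  ] [586.9 291.7  92.2] [-180.    -0.2   21.8] F [-0.   1.   0.5] 59.99783904972578 0.0 t 2.9
side crop 668.589561990153 271.117192401948
side crop 649.3962891507356 308.5741664417379
side crop 629.0791353945393 348.2244703359926
```

View pics/c2.png

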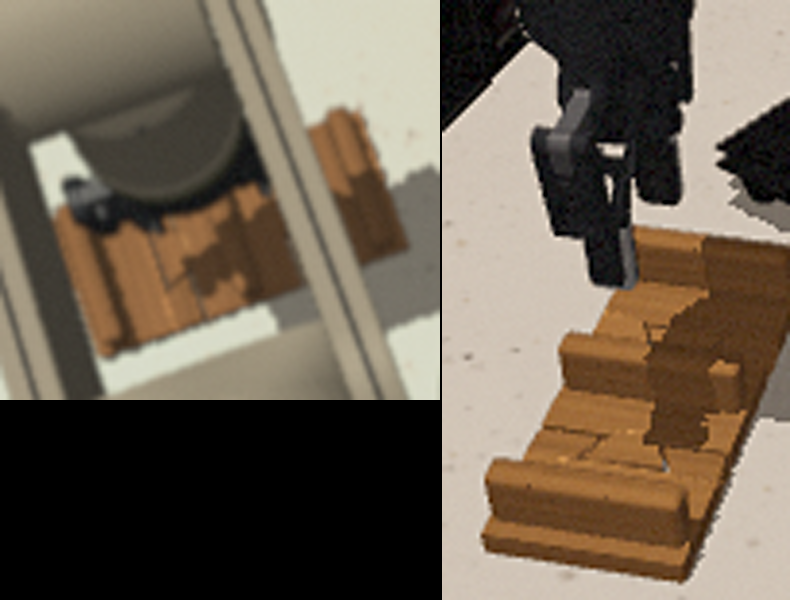

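Side crop: near fingertip at (608,285), far fingertip at (660,200). Both are above the predicted positions, so I will check the sensitivities.

Run:
```python
from h import *
P=np.array([586.9,291.7,92.2])
q=lambda n,p:np.array(proj(n,p))
for n in('side','top'):
  print(n,q(n,P),[(q(n,P+d)-q(n,P)).round(2) for d in np.eye(3)*10])
  T=np.array(json.load(open(n+'.json'))['camera_from_world']);print('cam',(-T[:3,:3].T@T[:3,3]).round())
# body reference: flange points along tool axis
for z in(54,100,150,200):print(z,(q('top',P+[0,0,z])-[200,110])*4,[442,0]+(q('side',P+[0,0,z])-[190,130])*3.87)
```

```text
side [242.25878541 201.63995397] [array([-4.05, -1.82]), array([-3.53,  2.84]), array([-0.58, -4.14])]
cam [133. 737. 599.]
top [253.6268745  161.17832735] [array([ 0.16, -3.98]), array([-4.07, -0.09]), array([-0.56, -0.91])]
cam [ 347.  136. 1171.]
54 [201.96039347 184.34050696] [631.75626538 187.52768816]
100 [190.21259849 165.2655478 ] [620.21820967 104.61518184]
150 [176.16470217 142.45590148] [606.60994377   6.82613826]
200 [160.57101514 117.13634628] [ 591.73987145 -100.0302504 ]
```

Emit:
servo_tool(fingers=[0.05, 0.05, 0.05, 0.05, 0.05, 0.05, 0.05, 0.05, 0.05, 0.05], linear=[[0, 0, 0.005], [0, 0, 0.01], [0, 0, 0.015], [0, 0, 0.02], [0, 0, 0.025], [0, 0, 0.03], [0, 0, 0.03], [0, 0, 0.03], [0, 0, 0.03], [0, 0, 0.03]], rotation=[[0, 0, 0], [0, 0, 0], [0, 0, 0], [0, 0, 0], [0, 0, 0], [0, 0, 0], [0, 0, 0], [0, 0, 0], [0, 0, 0], [0, 0, 0]])

```text
time: 4.0
tool_pos: [586.1, 291.5, 60.6]
tcp_rot: [180.0, -0.0, 21.8]
ft_force: [-0.1, -0.3, -0.4]
finger_gap: 49.8
grip_force: 0.0
```

Run:
```python
from h import *
delta([586,293,38],21.8)
s=snap('side','s3')['frame']
b=cv2.resize(s[150:270,190:310],(600,600),interpolation=cv2.INTER_CUBIC).copy()
P=r.sense()['tool_pos'];y=np.array([-np.sin(np.radians(21.8)),np.cos(np.radians(21.8)),0])
for k in(-25,25):
  u,v=proj('side',P+k*y-[0,0,19]);u=int((u-190)*5);v=int((v-150)*5);print(u,v);cv2.circle(b,(u,v),4,(255,0,0),-1)
cv2.imwrite('pics/c3.png',b[:,:,::-1])
```

```text
lin m [ 0.0005 -0.0014  0.0226] rot [ 0.   -0.04  0.02] [586.1 291.5  60.6] [180.   -0.   21.8] F [-0.1 -0.3 -0.4] 49.79991821885188 0.0 t 4.0
297 317
256 401
```

View pics/c3.png

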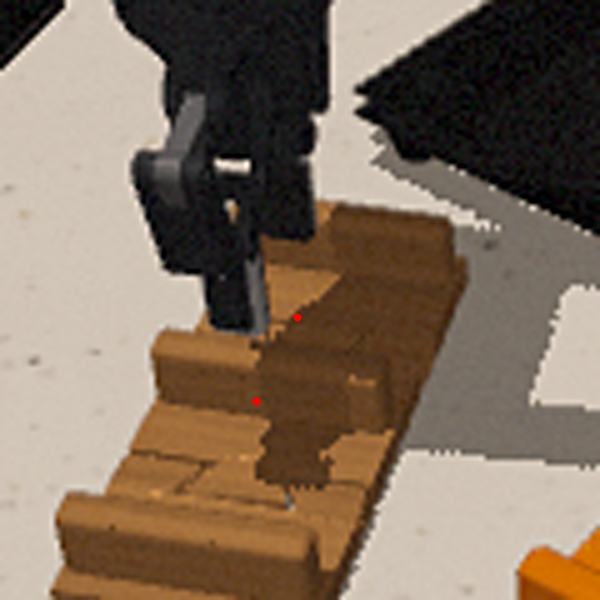

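Run:
```python
from h import *
t=snap('top','t3')['frame']
f=lambda u,v,z:unproj('side',190+u/5,150+v/5,z).round()
print('shadow end',f(292,485,14),f(265,475,14))
for z in(20,40,60,80,100): print(z,f(237,332,z), 'far',f(288,240,z))
S=(255,0,0)
b=cv2.resize(t[110:210,200:310],(660,600),interpolation=cv2.INTER_CUBIC).copy()
P=r.sense()['tool_pos'];y=np.array([-np.sin(np.radians(21.8)),np.cos(np.radians(21.8)),0])
for k in(-57,57):
 for z in (-19,54,100):
  u,v=proj('top',P+k*y+[0,0,z]);cv2.circle(b,(int((u-200)*6),int((v-110)*6)),4,S,-1)
cv2.imwrite('pics/c4.png',b[:,:,::-1])
```

```text
shadow end [556. 322.  14.] [569. 324.  14.]
20 [628. 271.  20.] far [650. 212.  20.]
40 [611. 287.  40.] far [632. 230.  40.]
60 [594. 303.  60.] far [614. 249.  60.]
80 [577. 319.  80.] far [597. 267.  80.]
100 [560. 335. 100.] far [579. 285. 100.]
```

View pics/c4.png

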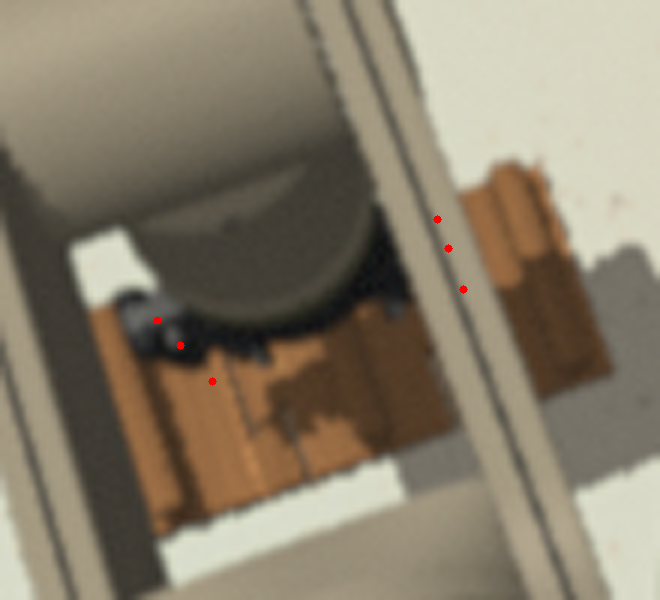

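Both cameras agree on the fingers' xy. Tips at top crop (260,352) and (395,308) look higher than stated, so I descend to the nominal height and recheck.

Emit:
servo_tool(fingers=[0.05, 0.05, 0.05, 0.05, 0.05, 0.05, 0.05, 0.05], linear=[[0, 0, 0.004], [0, -0.001, 0.008], [0, -0.001, 0.012], [0, -0.001, 0.016], [0, -0.001, 0.02], [0, -0.001, 0.022], [0, -0.001, 0.022], [0, -0.001, 0.022]], rotation=[[0, 0, 0], [0, 0, 0], [0, 0, 0], [0, 0, 0], [0, 0, 0], [0, 0, 0], [0, 0, 0], [0, 0, 0]])

```text
time: 4.9
tool_pos: [585.5, 292.3, 38.3]
tcp_rot: [-180.0, -0.0, 21.8]
ft_force: [-0.5, -0.8, 0.1]
finger_gap: 50.5
grip_force: 0.0
```

Run:
```python
from h import *
delta([586,293,38],21.8)
s=snap('side','s5')['frame']
b=cv2.resize(s[150:270,190:310],(600,600),interpolation=cv2.INTER_CUBIC).copy()
cv2.imwrite('pics/c5.png',b[:,:,::-1])
```

```text
lin m [ 0.0008 -0.0005  0.0003] rot [-0.   -0.01  0.01] [585.5 292.3  38.3] [-180.    -0.    21.8] F [-0.5 -0.8  0.1] 50.45302199129899 0.0 t 4.9
```

View pics/c5.png

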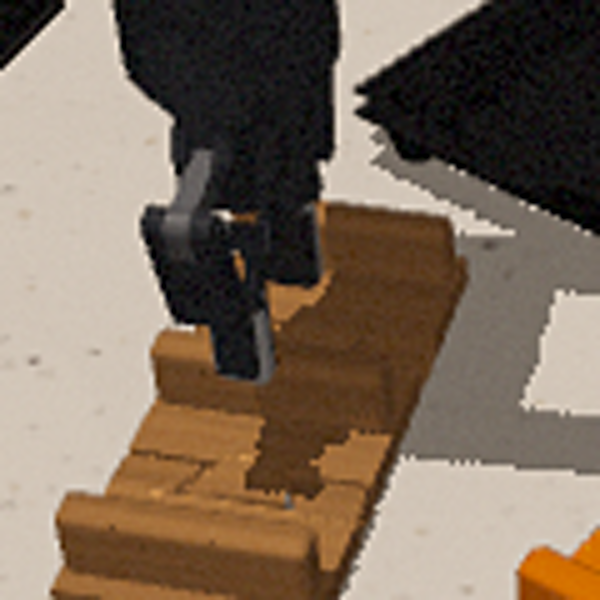

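The near tip at (240,380) and far tip at (290,285) still seem above the slat. I try the grip here, since it is harmless either way.

Emit:
servo_tool(fingers=[0.03, 0.025, 0.02, 0.016, 0.012, 0.012, 0.012, 0.012], linear=[[0, 0, 0], [0, 0, 0], [0, 0, 0], [0, 0, 0], [0, 0, 0], [0, 0, 0], [0, 0, 0], [0, 0, 0]], rotation=[[0, 0, 0], [0, 0, 0], [0, 0, 0], [0, 0, 0], [0, 0, 0], [0, 0, 0], [0, 0, 0], [0, 0, 0]], force=30)

```text
time: 5.75
tool_pos: [585.4, 292.3, 38.2]
tcp_rot: [-180.0, 0.0, 21.8]
ft_force: [-0.1, -0.2, 0.5]
finger_gap: 11.8
grip_force: 0.0
```

Closed to 11.8 mm with no grip force, so the tips are indeed above the slat. I will triangulate the tip height numerically.

Run:
```python
from h import *
from scipy.optimize import least_squares
f=lambda u,v,z:unproj('side',190+u/5,150+v/5,z)
for n,z0,A,B in(('s3',60.6,(237,332),(288,240)),('s5',38.3,(240,380),(290,285))):
  z=min(np.arange(0,120,1),key=lambda z:np.linalg.norm(((f(*A,z)+f(*B,z))/2)[:2]-[585.7,292]));print(n,z,((f(*A,z)+f(*B,z))/2).round(),np.linalg.norm(f(*A,z)-f(*B,z)).round())
a=cv2.imread('pics/s0.png').astype(int)
s=snap('side','s6')['frame'][:,:,::-1].astype(int)
m=(s.max(2)<60)
for y in range(205,234): print(y,''.join('#' if v else '.' for v in m[y,222:262]))
```

```text
s3 80 [587. 293.  80.] 56.0
s5 57 [588. 294.  57.] 57.0
205 ....########################............
206 .....###################.###............
207 ......################...####...........
208 .......###############...####...........
209 ..........#############..####...........
210 ..............#########..####...........
211 ..............########....###...........
212 ..............#########...###...........
213 ..............#########...###...........
214 ...............########...###...........
215 ...............########...#.............
216 ...............########.................
217 ...............#########................
218 ...............#########................
219 ................#######.................
220 .....................##.................
221 ........................................
222 ........................................
223 ........................................
224 ........................................
225 ........................................
226 ........................................
227 ........................................
228 ........................................
229 ........................................
230 ........................................
231 ........................................
232 ........................................
233 ........................................
```

Run:
```python
from h import *
for z in(35,40,45,50,55): print(z,np.round(proj('side',[581,303,z]),1))
```

```text
35 [243.9 228.5]
40 [243.6 226.7]
45 [243.4 224.7]
50 [243.1 222.8]
55 [242.8 220.9]
```

Emit:
servo_tool(fingers=[0.045, 0.045, 0.045, 0.045, 0.045], linear=[[0, 0, 0], [0, 0, 0], [0, 0, 0], [0, 0, 0], [0, 0, 0.002]], rotation=[[0, 0, 0], [0, 0, 0], [0, 0, 0], [0, 0, 0], [0, 0, 0]])

```text
time: 6.3
tool_pos: [585.7, 292.4, 36.5]
tcp_rot: [-180.0, -0.0, 21.8]
ft_force: [0.2, 1.1, 0.4]
finger_gap: 44.9
grip_force: 0.0
```

Emit:
servo_tool(fingers=[0.045, 0.045, 0.045, 0.045, 0.045], linear=[[0, 0, 0.004], [0, 0, 0.008], [0, 0, 0.01], [0, 0, 0.01], [0, 0, 0.01]], rotation=[[0, 0, 0], [0, 0, 0], [0, 0, 0], [0, 0, 0], [0, 0, 0]])

```text
time: 6.8
tool_pos: [585.4, 292.2, 26.1]
tcp_rot: [180.0, 0.0, 21.8]
ft_force: [0.2, -0.4, 0.4]
finger_gap: 45.3
grip_force: 0.0
```

Emit:
servo_tool(fingers=[0.045, 0.045, 0.045, 0.045, 0.045], linear=[[0, 0, 0.004], [0, 0, 0.008], [0, 0, 0.012], [0, 0, 0.012], [0, 0, 0.012]], rotation=[[0, 0, 0], [0, 0, 0], [0, 0, 0], [0, 0, 0], [0, 0, 0]])

```text
time: 7.3
tool_pos: [585.2, 292.2, 13.9]
tcp_rot: [180.0, 0.0, 21.8]
ft_force: [0.1, -0.3, -0.9]
finger_gap: 45.0
grip_force: 0.0
```

Run:
```python
from h import *
s=snap('side','s7')['frame'][:,:,::-1].astype(int)
m=(s.max(2)<60)
for y in range(215,245): print(y,''.join('#' if v else '.' for v in m[y,215:265]))
for z in(15,20,25,30,35): print(z,np.round(proj('side',[574,321,z]),1),np.round(proj('side',[576,316,z]),1))
```

```text
215 .........###############################..........
216 .........###############################..........
217 ..........####################..#######...........
218 ..........#####################...................
219 ..........#####################...................
220 ...........###################....................
221 ...........####################...................
222 ............###############.......................
223 ............################......................
224 .............###############...#..................
225 ....................########......................
226 ....................########......................
227 ....................########......................
228 ....................#########..#..................
229 ....................########......................
230 ....................#########.....................
231 .....................########...#.................
232 ....................#########.....................
233 .....................########.....................
234 ........................#####.....................
235 ..................................................
236 ..................................................
237 ..................................................
238 ..................................................
239 ..................................................
240 ..................................................
241 ..................................................
242 ..................................................
243 ..................................................
244 ..................................................
15 [241.7 242.8] [242.6 240.9]
20 [241.4 240.9] [242.3 239. ]
25 [241.1 239.1] [242.  237.1]
30 [240.8 237.2] [241.8 235.3]
35 [240.5 235.3] [241.5 233.4]
```

Emit:
servo_tool(fingers=[0.045, 0.045, 0.045, 0.045, 0.045], linear=[[0, 0, 0.003], [0, 0, 0.006], [0, 0, 0.008], [0, 0, 0.008], [0, 0, 0.008]], rotation=[[0, 0, 0], [0, 0, 0], [0, 0, 0], [0, 0, 0], [0, 0, 0]])

```text
time: 7.85
tool_pos: [585.3, 292.2, 6.0]
tcp_rot: [-180.0, 0.0, 21.8]
ft_force: [0.3, -0.1, -0.5]
finger_gap: 44.9
grip_force: 0.0
```

Emit:
servo_tool(fingers=[0.035, 0.025, 0.02, 0.016, 0.01, 0.005, 0.005, 0.005, 0.005], linear=[[0, 0, 0], [0, 0, 0], [0, 0, 0], [0, 0, 0], [0, 0, 0], [0, 0, 0], [0, 0, 0], [0, 0, 0], [0, 0, 0]], rotation=[[0, 0, 0], [0, 0, 0], [0, 0, 0], [0, 0, 0], [0, 0, 0], [0, 0, 0], [0, 0, 0], [0, 0, 0], [0, 0, 0]], force=40)

```text
time: 8.75
tool_pos: [585.7, 292.3, 6.5]
tcp_rot: [180.0, -0.0, 21.8]
ft_force: [-0.3, -0.6, 2.7]
finger_gap: 15.1
grip_force: 40.6
```

Gripped. I lift slowly, straight up.

Emit:
servo_tool(fingers=[0.005, 0.005, 0.005, 0.005, 0.005, 0.005, 0.005, 0.005, 0.005, 0.005], linear=[[0, 0, -0.002], [0, 0, -0.004], [0, 0, -0.007], [0, 0, -0.01], [0, 0, -0.013], [0, 0, -0.016], [0, 0, -0.019], [0, 0, -0.022], [0, 0, -0.025], [0, 0, -0.028]], rotation=[[0, 0, 0], [0, 0, 0], [0, 0, 0], [0, 0, 0], [0, 0, 0], [0, 0, 0], [0, 0, 0], [0, 0, 0], [0, 0, 0], [0, 0, 0]])

```text
time: 9.75
tool_pos: [585.4, 292.3, 34.4]
tcp_rot: [180.0, -0.0, 21.8]
ft_force: [-0.2, 0.2, -1.3]
finger_gap: 15.2
grip_force: 39.9
```

Emit:
servo_tool(fingers=[0.005, 0.005, 0.005, 0.005, 0.005, 0.005, 0.005, 0.005, 0.005, 0.005], linear=[[0, 0, -0.005], [0, 0, -0.012], [0, 0, -0.022], [0, 0, -0.034], [0, 0, -0.046], [0, 0, -0.058], [0, 0, -0.07], [0, 0, -0.08], [0, 0, -0.08], [0, 0, -0.08]], rotation=[[0, 0, 0], [0, 0, 0], [0, 0, 0], [0, 0, 0], [0, 0, 0], [0, 0, 0], [0, 0, 0], [0, 0, 0], [0, 0, 0], [0, 0, 0]])

```text
time: 10.75
tool_pos: [585.5, 292.3, 114.3]
tcp_rot: [-180.0, -0.0, 21.8]
ft_force: [-0.7, -0.9, -1.4]
finger_gap: 15.4
grip_force: 39.9
```

Run:
```python
from h import *
delta([543,-17,120],21.8)
s=snap('side','s8')['frame'][:,:,::-1];t=snap('top','t8')['frame'][:,:,::-1]
c=np.zeros((560,800,3),np.uint8)
c[:,:480]=cv2.resize(s[130:290,190:327],(480,560),interpolation=cv2.INTER_CUBIC)
c[:300,482:]=cv2.resize(t[110:210,200:306],(318,300))
c[302:502,482:]=cv2.resize(t[110:260,220:458],(318,200))
cv2.imwrite('pics/c8.png',c)
```

```text
lin m [-0.1544  0.2714 -0.0057] rot [-0.   -0.02  0.01] [585.5 292.3 114.3] [-180.    -0.    21.8] F [-0.7 -0.9 -1.4] 15.35431298964019 39.9034720659256 t 10.75
```

View pics/c8.png

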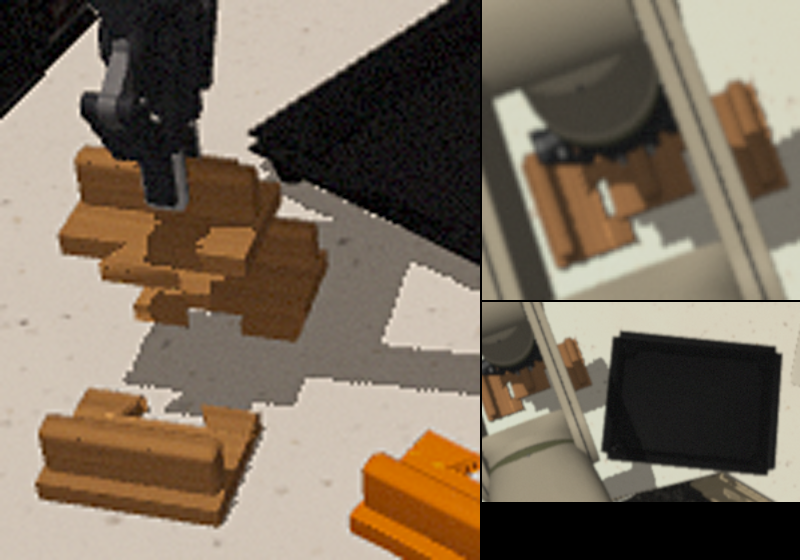

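The key tile is level and clear at side crop (165,215), and both side tiles stayed lying, at (150,460) and (270,270). The tray centre is at top (378,186). Carrying it over.

Emit:
servo_tool(fingers=[0.005, 0.005, 0.005, 0.005, 0.005, 0.005, 0.005, 0.005, 0.005, 0.005], linear=[[-0.005, 0.008, 0], [-0.015, 0.027, 0], [-0.03, 0.053, 0], [-0.047, 0.083, 0], [-0.064, 0.113, 0], [-0.081, 0.143, 0], [-0.098, 0.173, 0], [-0.115, 0.203, 0], [-0.132, 0.233, 0], [-0.144, 0.254, 0]], rotation=[[0, 0, 0], [0, 0, 0], [0, 0, 0], [0, 0, 0], [0, 0, 0], [0, 0, 0], [0, 0, 0], [0, 0, 0], [0, 0, 0], [0, 0, 0]])

```text
time: 11.85
tool_pos: [544.9, 0.4, 113.6]
tcp_rot: [180.0, 0.1, 21.7]
ft_force: [-0.1, 0.3, -1.5]
finger_gap: 15.1
grip_force: 39.9
```

Emit:
servo_tool(fingers=[0.005, 0.005, 0.005, 0.005, 0.005, 0.005, 0.005, 0.005, 0.005, 0.005], linear=[[-0.008, 0.012, 0], [-0.01, 0.017, 0], [-0.01, 0.017, 0.005], [-0.01, 0.017, 0.015], [-0.01, 0.017, 0.027], [-0.01, 0.017, 0.04], [-0.01, 0.017, 0.05], [-0.01, 0.017, 0.06], [-0.01, 0.017, 0.06], [-0.01, 0.017, 0.06]], rotation=[[0, 0, 0], [0, 0, 0], [0, 0, 0], [0, 0, 0], [0, 0, 0], [0, 0, 0], [0, 0, 0], [0, 0, 0], [0, 0, 0], [0, 0, 0]])

```text
time: 12.85
tool_pos: [543.0, -16.5, 53.9]
tcp_rot: [-180.0, 0.0, 21.8]
ft_force: [-0.1, -0.9, -0.5]
finger_gap: 15.1
grip_force: 39.9
```

Run:
```python
from h import *
snap('top','t9');snap('side','s9')
delta([543,-17,9],21.8)
t=cv2.imread('pics/t0.png');m=((t.max(2)<60)*255).astype(np.uint8);m[:,:300]=0;m[:,460:]=0;m[:125]=0;m[245:]=0
n,l,st,ce=cv2.connectedComponentsWithStats(m);i=1+np.argmax(st[1:,4])
q=cv2.boxPoints(cv2.minAreaRect(np.argwhere(l==i)[:,::-1].astype(np.float32)));P=[unproj('top',*c,33) for c in q]
print(q.round(),np.round(P),np.mean(P,0))
```

```text
lin m [-0.0009  0.      0.0459] rot [ 0.03 -0.06  0.01] [543.7 -16.6  54.9] [ 1.80e+02 -1.00e-01  2.18e+01] F [-0.3 -0.1 -1. ] 15.19576474732106 39.90441620349884 t 12.95
[[309. 227.]
 [319. 132.]
 [447. 145.]
 [437. 240.]] [[ 432.  153.   33.]
 [ 683.  133.   33.]
 [ 656. -204.   33.]
 [ 406. -175.   33.]] [544.27449179 -23.42014617  33.        ]
```

Emit:
servo_tool(fingers=[0.005, 0.005, 0.005, 0.005, 0.005, 0.005, 0.005, 0.005, 0.005, 0.005], linear=[[-0.001, 0.003, 0.004], [-0.002, 0.005, 0.01], [-0.002, 0.005, 0.016], [-0.002, 0.005, 0.022], [-0.002, 0.005, 0.028], [-0.002, 0.005, 0.033], [-0.002, 0.005, 0.038], [-0.002, 0.005, 0.041], [-0.002, 0.005, 0.043], [-0.002, 0.005, 0.043]], rotation=[[0, 0, 0], [0, 0, 0], [0, 0, 0], [0, 0, 0], [0, 0, 0], [0, 0, 0], [0, 0, 0], [0, 0, 0], [0, 0, 0], [0, 0, 0]])

```text
time: 13.95
tool_pos: [543.0, -21.9, 11.0]
tcp_rot: [-180.0, 0.0, 21.8]
ft_force: [-0.1, -0.4, -1.5]
finger_gap: 14.7
grip_force: 39.9
```

Emit:
servo_tool(fingers=[0.005, 0.005, 0.005, 0.005], linear=[[0, 0, 0.001], [0, 0, 0.0015], [0, 0, 0.002], [0, 0, 0.002]], rotation=[[0, 0, 0], [0, 0, 0], [0, 0, 0], [0, 0, 0]])

```text
time: 14.35
tool_pos: [543.2, -21.9, 9.2]
tcp_rot: [180.0, -0.0, 21.8]
ft_force: [-0.1, -0.1, -1.5]
finger_gap: 15.1
grip_force: 39.9
```

Lower until the contact shows.

Emit:
servo_tool(fingers=[0.005, 0.005, 0.005], linear=[[0, 0, 0.0005], [0, 0, 0.001], [0, 0, 0.001]], rotation=[[0, 0, 0], [0, 0, 0], [0, 0, 0]])

```text
time: 14.65
tool_pos: [543.3, -21.9, 8.7]
tcp_rot: [180.0, -0.0, 21.8]
ft_force: [-2.0, 0.7, 4.5]
finger_gap: 15.5
grip_force: 40.7
```

Emit:
servo_tool(fingers=[0.018, 0.02, 0.025, 0.032, 0.04, 0.045, 0.045, 0.045], linear=[[0, 0, 0], [0, 0, 0], [0, 0, 0], [0, 0, 0], [0, 0, 0], [0, 0, 0], [0, 0, 0], [0, 0, 0]], rotation=[[0, 0, 0], [0, 0, 0], [0, 0, 0], [0, 0, 0], [0, 0, 0], [0, 0, 0], [0, 0, 0], [0, 0, 0]])

```text
time: 15.45
tool_pos: [543.1, -21.9, 8.2]
tcp_rot: [-180.0, -0.0, 21.8]
ft_force: [0.4, 0.7, 0.1]
finger_gap: 44.8
grip_force: 0.0
```

Emit:
servo_tool(fingers=[0.045, 0.045, 0.045, 0.045, 0.045, 0.045, 0.045, 0.045, 0.045, 0.045], linear=[[0, 0, -0.004], [0, 0, -0.01], [0, 0, -0.02], [0, 0, -0.035], [0, 0, -0.055], [0, 0, -0.08], [0, 0, -0.11], [0, 0, -0.14], [0, 0, -0.16], [0, 0, -0.16]], rotation=[[0, 0, 0], [0, 0, 0], [0, 0, 0], [0, 0, 0], [0, 0, 0], [0, 0, 0], [0, 0, 0], [0, 0, 0], [0, 0, 0], [0, 0, 0]])

```text
time: 16.45
tool_pos: [545.9, -22.3, 173.9]
tcp_rot: [179.8, -0.4, 21.8]
ft_force: [-1.0, -0.9, 0.9]
finger_gap: 44.8
grip_force: 0.0
```

Emit:
servo_tool(fingers=[0.045, 0.045, 0.045, 0.045, 0.045, 0.045, 0.045, 0.045, 0.045, 0.045], linear=[[-0.005, 0.015, 0], [-0.01, 0.04, 0], [-0.02, 0.075, 0], [-0.03, 0.11, 0], [-0.04, 0.145, 0], [-0.05, 0.18, 0], [-0.06, 0.21, 0], [-0.07, 0.23, 0], [-0.07, 0.23, 0], [-0.07, 0.23, 0]], rotation=[[0, 0, 0], [0, 0, 0], [0, 0, 0], [0, 0, 0], [0, 0, 0], [0, 0, 0], [0, 0, 0], [0, 0, 0], [0, 0, 0], [0, 0, 0]])

```text
time: 17.45
tool_pos: [562.6, -262.0, 166.8]
tcp_rot: [-179.9, 0.1, 21.7]
ft_force: [-0.5, 0.9, 0.2]
finger_gap: 45.1
grip_force: 0.0
```

Run:
```python
from h import *
t=snap('top','tA')['frame'].astype(int);s=snap('side','sA')['frame'].astype(int)
delta([543,-17,180],21.8)
wood=lambda f:((f[:,:,0]>70)&(f[:,:,0]-f[:,:,2]>35)&(f[:,:,0]-f[:,:,1]>18)).astype(np.uint8)
for n,f,(a,b,c,d),zz in(('top',t,(115,245,200,445),14),('side',s,(110,290,190,430),14)):
  m=wood(f); k=np.zeros_like(m);k[a:b,c:d]=m[a:b,c:d]
  N,l,st,ce=cv2.connectedComponentsWithStats(k)
  for i in range(1,N):
    if st[i,4]>60: print(n,st[i],ce[i].round(1),unproj(n,*ce[i],zz).round())
old=cv2.imread('pics/t0.png')[:,:,::-1].astype(int)
print('tray corners now/old dark:')
for f in(old,t):
  m=((f.max(2)<60)*255).astype(np.uint8);m[:,:300]=0;m[:,460:]=0;m[:125]=0;m[245:]=0
  N,l,st,ce=cv2.connectedComponentsWithStats(m);i=1+np.argmax(st[1:,4]);print(st[i],cv2.minAreaRect(np.argwhere(l==i)[:,::-1].astype(np.float32)))
print('proj',proj('top',[543,-22,16]),proj('side',[543,-22,16]))
```

```text
lin m [ 0.0719 -0.2338 -0.0123] rot [-0.07  0.04  0.03] [ 563.2 -260.8  167.4] [-179.9    0.    21.8] F [-0.3  0.2  0. ] 44.97022103725835 0.0 t 17.55
top [265 137  37  44 907] [283.7 157.9] [615. 224.  14.]
top [213 156  38  43 905] [230.6 176.9] [561. 361.  14.]
top [ 355  165   42   44 1199] [375.5 186.1] [545. -19.  14.]
top [236 221  30  24 605] [249.1 232.2] [417. 307.  14.]
side [ 320  150   44   30 1041] [341.7 164.3] [549. -20.  14.]
side [400 184  30  15 133] [414.9 191.1] [356. -18.  14.]
side [ 228  188   55   40 1528] [256.  206.8] [621. 220.  14.]
side [407 193  23  13 118] [418.8 198.7] [338.   3.  14.]
side [406 209  24  15 116] [418.6 215.6] [316.  57.  14.]
side [393 220  37  17 172] [411.8 228.6] [312. 102.  14.]
side [403 233  27  32 240] [418.1 247.9] [281. 147.  14.]
side [ 200  241   65   40 1724] [230.  260.5] [562. 368.  14.]
side [ 290  252   69   38 1647] [320.4 274.9] [402. 306.  14.]
side [371 267   9  23  68] [375.4 277.5] [316. 258.  14.]
tray corners now/old dark:
[  310   133   134   106 12043] ((377.9773254394531, 185.7947998046875), (128.9612579345703, 95.6539535522461), 5.792797088623047)
[  310   133   134   106 10808] ((377.9773254394531, 185.7947998046875), (128.9612579345703, 95.6539535522461), 5.792797088623047)
proj (np.float64(376.63329128780606), np.float64(186.6616285809851)) (np.float64(344.0893474615668), np.float64(163.99192384971633))
```

```bash
python3 -c "
from bench import r
print(r.hand_in())"
```

```text
the job is handed in; nothing more can be done
None
```

The key tile is lifted out and set down about the middle of the black tray, slat upward, with the tray and both side tiles unmoved as far as the last camera check shows; the job is handed in at about 17.5 s, and the hand-in gave no verdict.

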